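# Clear the sharpening board and find the thread of the sharpener lid

## Task

Tidy the pencil-sharpening board: with the wooden duster, and not with bare fingers, sweep all four loose pencil chips off the board into the open aluminium tin at its end, then set the duster down flat on its felt, on the board or the desk. After that open the tub sharpener: its screw lid may have an ordinary or a left-hand thread, so if it will not loosen one way try the other, and finish while still holding the lid, kept level and lifted clear straight above the tub, so that the tub can be emptied. Leave the stapler, pen holder, paperweight and tiffin where they stand.

Things in the scene. Friction and masses are not known exactly. Their poses are not given: they have to be found in the camera images.
- board: white sharpening board, fixed to the desk, 200 mm along its x (+-100), 310 mm along its y (-160 to +150 mm), 20 mm thick; yaw varies. Origin: on the desk surface, z up. The chips lie where y is below +15 mm. The tub sharpener stands at x +45, y +110 mm, the pencil block at x -55, y +110 mm.
- block (a point): top centre of a fixed wooden pencil block on the board, 56 x 56 mm, its top 105 mm above the desk; three pencil stubs stand up to 34 mm out of it. Not to be handled.
- tin: open aluminium pencil tin, fixed against the board's y = -160 mm edge and turned with the board: 200 mm along x, 75 mm along y, rim 14 mm high (6 mm below the board's top), walls and floor 2 mm. Origin: centre of its underside, on the desk; same axes as the board.
- tub (a point): centre of the shoulder of the blue tub sharpener (body 44 mm diameter, screwed to the board, axis vertical), 75 mm above the desk, directly under the closed lid. Same axes as the board.
- lid: red ribbed round screw lid of the tub sharpener, 48 mm diameter, 30 mm high, 50 g; two black pencil holes in its top (larger at its +x, smaller at -x, about 10 mm off centre). Origin: centre of its lower edge, z up; closed it is 76 mm above the desk (lid top 106 mm). It starts fully tight. The tub is narrower than the lid, so fingertips may reach just below its edge.
- thread (a point): top centre of the lid. Its three-start lug thread is right-hand (loosens counter-clockwise from above) or left-hand; it cannot be seen and changes from run to run. Wrong way: a hard stop within 3 degrees. Right way: it turns easily without rising, is held down at first, lifts straight off when 55 to 85 degrees from tight (21 mm of neck inside), and meets a stop near 90.
- duster: wooden-backed felt duster, the scraper block, 150 g: felt and base 140 mm along x, 50 mm along y, 26 mm high, with a grip ridge on top 120 mm along x, 30 mm along y, from 26 to 60 mm high. Origin: centre of the felt's underside, z up. Starts flat on the desk.
- chip1: hard chip whittled off a pencil, wood brown with a red painted edge, a flat block 26 x 16 x 7 mm, about 10 g. Origin: centre of its underside. Starts flat on the open part of the board at any yaw.
- chip2: hard chip whittled off a pencil, wood brown with a green painted edge, a flat block 26 x 16 x 7 mm, about 10 g. Origin: centre of its underside. Starts flat on the open part of the board at any yaw.
- chip3: hard chip whittled off a pencil, wood brown with a yellow painted edge, a flat block 26 x 16 x 7 mm, about 10 g. Origin: centre of its underside. Starts flat on the open part of the board at any yaw.
- chip4: hard chip whittled off a pencil, wood brown with a blue painted edge, a flat block 26 x 16 x 7 mm, about 10 g. Origin: centre of its underside. Starts flat on the open part of the board at any yaw.
- stapler: chrome-plated stapler, loose bystander, 135 x 36 mm, 50 mm high, long along its x. Origin: centre of its underside.
- pen_holder: white ceramic pen holder, loose bystander, 80 mm diameter, 100 mm high, pens stand out to 155 mm. Origin: centre of its underside.
- paperweight: clear glass paperweight dome, loose bystander, 76 mm diameter, 38 mm high. Origin: centre of its underside.
- tiffin: round green plastic tiffin with lid, loose bystander, 130 mm diameter, 69 mm high. Origin: centre of its underside.
Mind the look-alikes: they are no part of the job. Several things have the shape of the lid; the one meant has the colours described above. Of the things shaped like the duster, the wooden one is meant.

How it is judged:
On the way, in this order (a step that is already met when the one before it is completed fails the run):
1. all four chips lie in the tin (x of chip1 in the frame of tin between -0.1 and 0.1 m and y of chip1 in the frame of tin between -0.0385 and 0.0385 m and z of each of chip1, chip2, chip3, chip4 in the frame of tin below 0.024 m and x of chip2 in the frame of tin between -0.1 and 0.1 m and y of chip2 in the frame of tin between -0.0385 and 0.0385 m and x of chip3 in the frame of tin between -0.1 and 0.1 m and y of chip3 in the frame of tin between -0.0385 and 0.0385 m and x of chip4 in the frame of tin between -0.1 and 0.1 m and y of chip4 in the frame of tin between -0.0385 and 0.0385 m), for 0.2 s.
2. the duster is set down flat on its felt and let go (contact force between the fingers and duster below 0.1 N and height (world z) of duster below 0.026 m and angle between duster's own z axis and vertical below 0.12 rad and linear speed of duster below 0.03 m/s), for 0.2 s.
3. the lid is off its thread and held up above the tub (z of lid in the frame of tub above 0.035 m and horizontal distance between lid and tub below 0.06 m and angle between lid's own z axis and vertical below 0.26 rad and contact force between the fingers and lid above 1 N), for 0.2 s.
At the end, for the whole second after the job is handed in: Fingers hold the lid still, its edge 35 mm or more above the tub shoulder, within 60 mm of the tub axis, level within 15 degrees, nothing else carrying it; all four chips inside the tin; duster lying still, flat on its felt on board or desk, let go (all of step 1 and all of step 2 and all of step 3 and contact force between lid and board below 0.2 N and linear speed of lid below 0.03 m/s); the arm keeps its last pose, push and grip.
It fails at once if the fingers push or pick a chip (contact force between the fingers and chip1 above 0.3 N or contact force between the fingers and chip2 above 0.3 N or contact force between the fingers and chip3 above 0.3 N or contact force between the fingers and chip4 above 0.3 N).
It fails at once if a bystander is disturbed (moved over 20 mm or tipped) (distance of any of stapler, pen_holder, paperweight, tiffin from where it was at the start of the episode above 0.02 m or angle between any of stapler, pen_holder, paperweight, tiffin's own z axis and vertical above 0.2 rad).
It also fails if it takes over 64 s, if anything falls off the work surface, if the arm or the gripper's body presses on something with over 40 N, if the wrist force passes 120 N, or if a joint passes its speed limit or range.

## Robot

A 7-joint arm with a two-finger parallel gripper is mounted at the origin on the work surface. World frame = base frame: x ahead of the robot, y to its left, z up, the work surface at z = 0. Lengths are in m, angles in rad, forces in N, time in s.
With the tool pointing down it reaches from about 0.425 to 0.825 m from the base axis. Payload 3.6 kg.
Tool frame: the origin (TCP) lies midway between the tips of the shut fingers; the grasp point (between the pads) lies 19 mm behind it (bot.pinch_z is the z of the grasp point in the tool frame, in m); z points along the fingers, y is the direction in which the jaws open and shut (so a half turn about z gives the same grasp; the last joint's range is limited). The gripper opens to 93 mm and grips with 3 to 60 N. Pads are 15 mm wide; open, the fingers measure 128 mm over their backs; the gripper's body (75 mm by 188 mm) begins 65 mm behind the grasp point.
Start: joints at [-1.185, 0.615, -0.013, 1.423, 0.008, 1.103, -0.04], TCP at [0.261, 0.595, 0.219] pointing down, gripper open.
Joint ranges: [-3.12, 3.12], [-0.3, 2.06], [-1.34, 1.32], [0.26, 2.42], [-1.36, 4.5], [0.01, 1.98], [-2.84, 2.84]. Speed limits (rad/s): [2.79, 2.79, 3.14, 3.14, 3.14, 3.14, 3.14].

## Interface

Orientations are given as a rotation vector (axis times angle).
In Python, from plant import bot gives the robot as it stands.
- The arm moves only by the shell command python3 -m pendant 'ROWS' [FORCE]. ROWS is text: rows parted by semicolons, each of 5 numbers parted by spaces: the shift along the tool's x, y, z in mm, then the turn about the tool's z in rad, then the finger opening in mm, from 0 to 93. In form: tx ty tz twist gripper; .... A call has 1 to 20 rows; each row shifts and turns the commanded pose from where the row before left it, along the tool's axes as they then stand; what a row does not reach is not made up. A row lasts 1/12 s, in which the tool goes at most 41.7 mm and 7.16 degrees, less where a joint would pass 70% of its speed; a pose out of reach is approached as far as the arm can. A call with a gripper value outside its range is refused whole. The fingers move at their own pace and stop on an object; FORCE is the grip in N (left out, the last holds). Time passes only in rows, so rows that do not move let the fingers close. It gives the time, the measured TCP pose, the force and the opening at its end, in the units of the state.
- bot.sense(): the state, without advancing time (a new reading comes with each control period).
- bot.grab_frame(name): name is "scene" or "side" or "wrist"; returns a dict with "pixels" (384x512x3 uint8, red, green, blue), "range_z" (384x512 float32, m along the optical axis (not along the pixel's ray), 0 where there is no reading), "K" (3x3 intrinsics, pixels), "k1" (the pictures are not rectified: a ray, as slopes to the right and down, at radius r is drawn at 1 + k1 r^2 times it, then the intrinsics apply), "T" (4x4, takes a point from camera to world coordinates). Camera axes: x right, y down, z forward; pixel columns grow to the right and rows downward; lengths in m; the calibration is good to about 2 mm. A picture is of the moment at which its call begins.
- bot.close_job(): hands the job in, once; it reports no verdict.
The state is a dict: "time_s": time; "joints": joint angles; "joint_vel": joint speeds; "effort": joint torques, N m; "ee_pos": TCP position; "eef_rot": TCP orientation; "contact_force": force on the tool from outside, world axes, zero at the start; "torque": the same for the moment, N m; "gripper_width": finger opening in m.
Only numpy, scipy, OpenCV 4.12 (cv2) and the standard library are available. Lean on these libraries where they do the work, as an engineer would, in place of code of your own. Each camera call takes 0.05 s, during which the arm holds its last target.

## Working session

There is one attempt and no reset: what is moved stays moved. The work goes in short steps, Python scripts to look and compute and a shell command to move; the robot and the scene stay as the last step left them, time stands still between calls to the robot, and variables do not carry over. Pictures are saved under pics/ and viewed, and the job is handed in when it is done.

```bash
ls; mkdir -p pics; cat > h.py <<'E'
import numpy as np, cv2, pickle
from plant import bot
def grab(n,save=None):
    f=bot.grab_frame(n)
    pickle.dump(f,open(f'{n}.pkl','wb'))
    if save: cv2.imwrite('pics/'+save,cv2.cvtColor(f['pixels'],cv2.COLOR_RGB2BGR))
    return f
def load(n): return pickle.load(open(f'{n}.pkl','rb'))
def ray(f,u,v):
    K=f['K'];x=(u-K[0,2])/K[0,0];y=(v-K[1,2])/K[1,1]
    a,b=x,y
    for _ in range(20):
        s=1+f['k1']*(a*a+b*b); a,b=x/s,y/s
    return np.array([a,b,1.0])
def onz(f,u,v,z):
    d=f['T'][:3,:3]@ray(f,u,v); o=f['T'][:3,3]
    return o+d*(z-o[2])/d[2]
def pt(f,u,v):
    r=f['range_z'][int(round(v)),int(round(u))]
    return f['T'][:3,:3]@(ray(f,u,v)*r)+f['T'][:3,3]
def crop(f,u0,v0,u1,v1,k,name):
    im=cv2.cvtColor(f['pixels'],cv2.COLOR_RGB2BGR)[v0:v1,u0:u1]
    cv2.imwrite('pics/'+name,cv2.resize(im,None,fx=k,fy=k,interpolation=cv2.INTER_CUBIC))
E
python3 - <<'E'
from h import *
for n in("scene","side","wrist"):
    f=grab(n,n+'0.png'); print(n,f['K'],f['k1'],f['T'].round(3))
print(bot.sense())
E
```

```text
pics
scene [[404.09448047   0.         253.10730772]
 [  0.         404.09448047 190.20945411]
 [  0.           0.           1.        ]] -0.08822737277890495 [[ 0.841  0.358 -0.407  1.008]
 [ 0.541 -0.538  0.646 -0.762]
 [ 0.012 -0.763 -0.646  0.783]
 [ 0.     0.     0.     1.   ]]
side [[369.17265561   0.         255.35973753]
 [  0.         369.17265561 197.16041823]
 [  0.           0.           1.        ]] -0.061141714073701225 [[ 0.668 -0.497  0.554 -0.014]
 [-0.744 -0.431  0.51  -0.572]
 [-0.014 -0.753 -0.658  0.764]
 [ 0.     0.     0.     1.   ]]
wrist [[315.57140439   0.         254.84904345]
 [  0.         315.57140439 190.79802644]
 [  0.           0.           1.        ]] -0.07094946634181395 [[ 0.401  0.879  0.259  0.189]
 [ 0.916 -0.384 -0.116  0.626]
 [-0.002  0.284 -0.959  0.384]
 [ 0.     0.     0.     1.   ]]
{'time_s': 0.15, 'joints': array([-1.18449609,  0.61570359, -0.01262997,  1.42450017,  0.00811767,
        1.10340472, -0.04041752]), 'joint_vel': array([-0.00048199, -0.00316795,  0.00263957, -0.00480254, -0.00101224,
       -0.00064431,  0.00173413]), 'effort': array([ 6.52176623e-04, -4.59347677e+01,  2.09280909e-01, -1.65942585e+01,
       -6.11102767e-02,  1.81402895e-02,  1.62959682e-04]), 'ee_pos': array([0.26050912, 0.59486165, 0.21775318]), 'eef_rot': array([-6.43652965e-01, -3.07456185e+00,  3.02934599e-03]), 'contact_force': array([ 0.18187098,  0.22833404, -0.26337154]), 'torque': array([ 0.02908153, -0.02672094,  0.06530639]), 'gripper_width': 0.09291662654043545}
```

View pics/scene0.png

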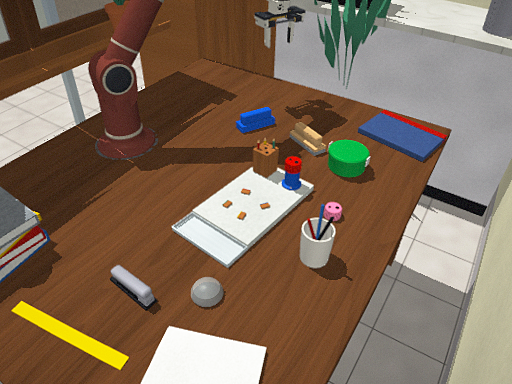

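View pics/side0.png

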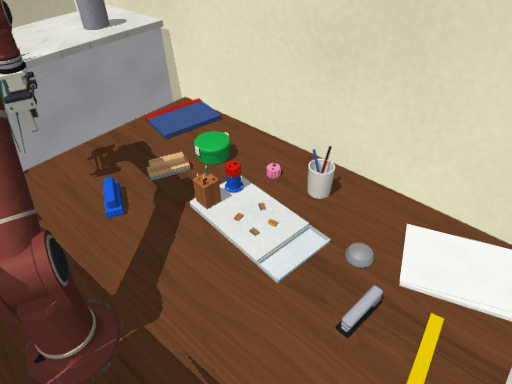

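View pics/wrist0.png

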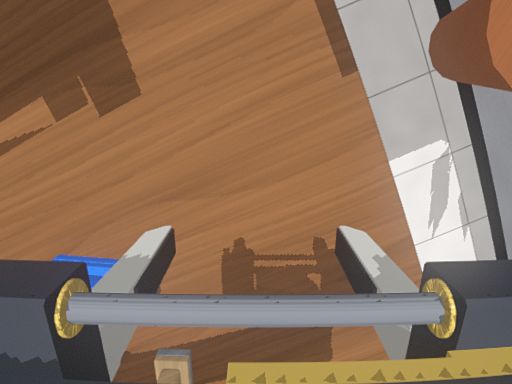

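```bash
python3 - <<'E'
from h import *
f=load('scene'); crop(f,165,95,385,275,3.5,'sc1.png')
f=load('side'); crop(f,90,120,345,285,3,'sd1.png')
E
```

```text
(no output)
```

View pics/sc1.png

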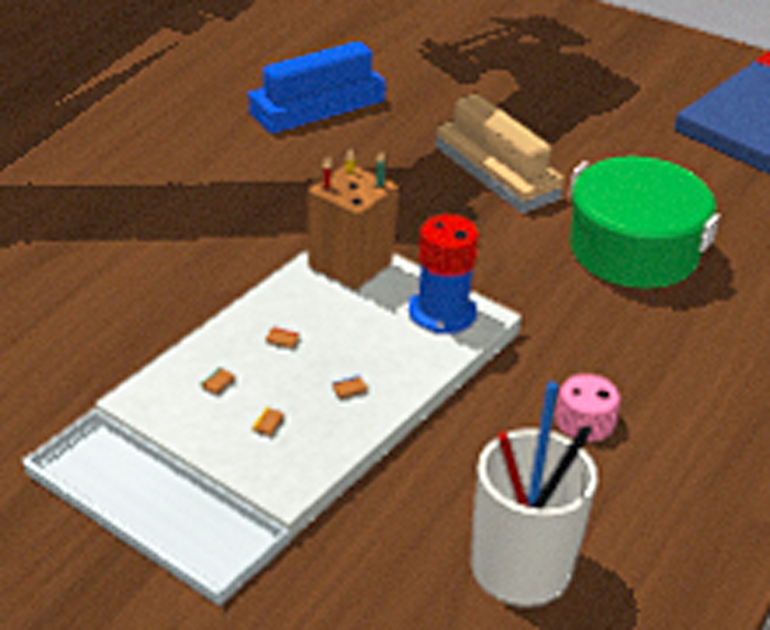

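View pics/sd1.png

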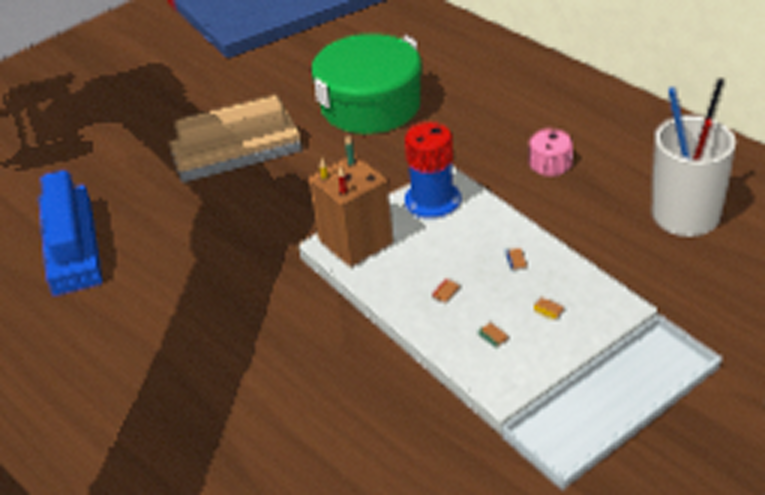

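```bash
cat >> h.py <<'E'
def cloud(f):
    h,w=f['range_z'].shape
    K=f['K'];u,v=np.meshgrid(np.arange(w),np.arange(h))
    x=(u-K[0,2])/K[0,0];y=(v-K[1,2])/K[1,1];a,b=x,y
    for _ in range(20):
        s=1+f['k1']*(a*a+b*b); a,b=x/s,y/s
    P=np.stack([a,b,np.ones_like(a)],-1)*f['range_z'][...,None]
    return P@f['T'][:3,:3].T+f['T'][:3,3]
E
python3 - <<'E'
from h import *
S=load('scene');D=load('side')
g=lambda x,y:(165+x/3.5-.36,95+y/3.5-.36)
k=lambda x,y:(90+x/3-.33,120+y/3-.33)
print('board scene',[onz(S,*g(*p),.02).round(4)[:2] for p in((97,403),(288,525),(520,318),(305,253))])
print('board side',[onz(D,*k(*p),.02).round(4)[:2] for p in((503,420),(657,312),(465,173),(303,246))])
print('tin scene',[onz(S,*g(*p),.014).round(4)[:2] for p in((25,462),(222,600))])
print('tin side',[onz(D,*k(*p),.014).round(4)[:2] for p in((563,483),(718,358))])
print('chips scene r g y b',[onz(S,*g(*p),.025).round(4)[:2] for p in((283,338),(219,382),(268,422),(350,387))])
print('chips side',[onz(D,*k(*p),.025).round(4)[:2] for p in((447,290),(493,334),(548,308),(516,259))])
print('lid',onz(S,*g(450,230),.106),onz(D,*k(430,135),.106))
for n,f,(a,b,c,d) in(('scene',S,(285,115,330,158)),('side',D,(140,145,195,185))):
    P=cloud(f)[b:d,a:c].reshape(-1,3)
    q=P[(P[:,2]>.052)&(P[:,2]<.068)]
    q2=P[(P[:,2]>.012)]
    print(n,len(q),cv2.minAreaRect(q[:,:2].astype(np.float32)),cv2.minAreaRect(q2[:,:2].astype(np.float32)),q[:,2].mean())
for n,f,(a,b,c,d) in(('scene',S,(325,135,375,178)),('side',D,(190,128,235,168))):
    P=cloud(f)[b:d,a:c].reshape(-1,3); q=P[(P[:,2]>.06)&(P[:,2]<.075)]
    print('tiffin',cv2.minEnclosingCircle(q[:,:2].astype(np.float32)))
E
```

```text
board scene [array([ 0.4327, -0.1615]), array([ 0.6295, -0.1856]), array([0.6647, 0.1195]), array([0.4625, 0.0949])]
board side [array([ 0.4342, -0.1623]), array([ 0.6265, -0.1854]), array([0.6628, 0.0964]), array([0.4683, 0.1389])]
tin scene [array([ 0.4244, -0.2384]), array([ 0.6268, -0.2642])]
tin side [array([ 0.4209, -0.2398]), array([ 0.6201, -0.2587])]
chips scene r g y b [array([ 0.5145, -0.019 ]), array([ 0.5019, -0.0924]), array([ 0.5603, -0.1089]), array([ 0.5922, -0.0396])]
chips side [array([ 0.5145, -0.0192]), array([ 0.5004, -0.0912]), array([ 0.5594, -0.1077]), array([ 0.5909, -0.0401])]
lid [0.60528398 0.09025973 0.106     ] [0.60674718 0.08818862 0.106     ]
scene 213 ((0.5725409984588623, 0.3109544515609741), (0.03704753518104553, 0.2107747346162796), 60.340843200683594) ((0.791483998298645, -0.1764410138130188), (0.12987923622131348, 1.2413240671157837), 26.255308151245117) 0.05838633291494749
side 210 ((0.5578513741493225, 0.3271925449371338), (0.040306806564331055, 0.17065338790416718), 72.36488342285156) ((0.24659210443496704, -0.07459184527397156), (1.1094236373901367, 0.17178818583488464), 53.54645919799805) 0.057399070185660914
tiffin ((0.700243353843689, 0.29018929600715637), 0.07017116993665695)
tiffin ((0.7004646062850952, 0.2891043424606323), 0.06884326785802841)
```

```bash
python3 - <<'E'
from h import *
S=load('scene');D=load('side')
crop(S,280,112,340,162,12,'sc2.png');crop(D,138,145,198,190,12,'sd2.png')
A=[]
for n,f,(a,b,c,d) in(('scene',S,(285,115,330,158)),('side',D,(140,145,195,185))):
    P=cloud(f)[b:d,a:c].reshape(-1,3)
    q=P[(P[:,2]>.054)&(P[:,2]<.066)&(abs(P[:,0]-.55)<.12)&(abs(P[:,1]-.32)<.12)][:,:2]
    for _ in range(4):
        m=q.mean(0);w,V=np.linalg.eigh(np.cov((q-m).T)); e=(q-m)@V
        q=q[(abs(e[:,0])<.022)&(abs(e[:,1])<.075)]
    e=(q-m)@V
    r=np.percentile(e,[2,98],axis=0); print(n,len(q),m+V@r.mean(0),r[1]-r[0],np.degrees(np.arctan2(V[1,1],V[0,1]))%180, cv2.minAreaRect(q.astype(np.float32)))
E
```

```text
scene 172 [0.5343438  0.33256342] [0.02778499 0.11187067] 155.71333239254724 ((0.5355556607246399, 0.3341127634048462), (0.035391077399253845, 0.120592400431633), 67.43709564208984)
side 189 [0.53299431 0.33588321] [0.02912915 0.11264247] 155.85200419507177 ((0.534230649471283, 0.33672893047332764), (0.03315192088484764, 0.11786697059869766), 65.08345794677734)
```

View pics/sc2.png

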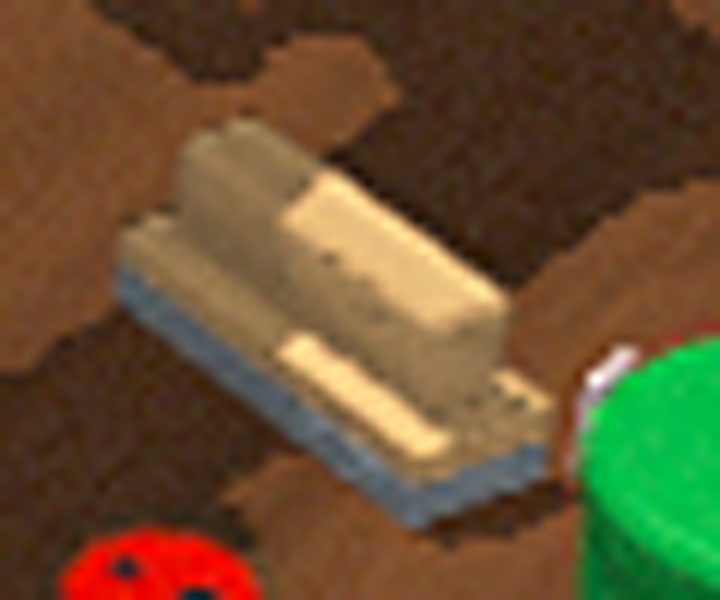

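View pics/sd2.png

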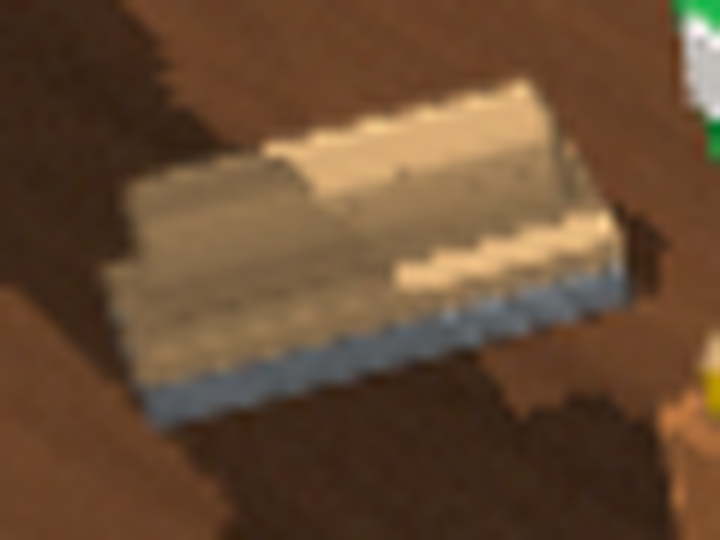

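```bash
python3 -m pendant '-30 -11 0 0 65;-36 -13 5 0 65;-36 -13 10 0 65;-36 -13 10 0 65;-36 -13 10 0 65;-36 -13 10 0 65;-36 -13 10 0 65;-36 -13 10 0 65;-36 -13 5 0 65;-30 -11 0 0 65;-6 -3 0 0 65;0 0 0 0 65;0 0 0 0 65' 20
python3 - <<'E'
from h import *
print(bot.sense()['ee_pos'],bot.sense()['eef_rot'],bot.sense()['joints'])
f=grab('wrist','w1.png');P=cloud(f).reshape(-1,3)
q=P[(P[:,2]>.05)&(P[:,2]<.068)&(abs(P[:,0]-.534)<.08)&(abs(P[:,1]-.334)<.06)][:,:2]
print(len(q),cv2.minAreaRect(q.astype(np.float32)))
E
```

```text
time_s: 1.23
ee_pos: [0.5324, 0.3359, 0.1484]
eef_rot: [-0.643, -3.073, -0.001]
contact_force: [0.1, 1.1, -0.1]
gripper_width: 0.0651
[0.53243414 0.33593645 0.14837393] [-6.43341006e-01 -3.07338102e+00 -7.80906211e-04] [-0.58667524  0.65178974 -0.01715239  1.57143776  0.01120055  0.91921375
  0.55098985]
4588 ((0.5354093313217163, 0.3375130891799927), (0.0298707727342844, 0.11819308251142502), 65.67472076416016)
```

View pics/w1.png

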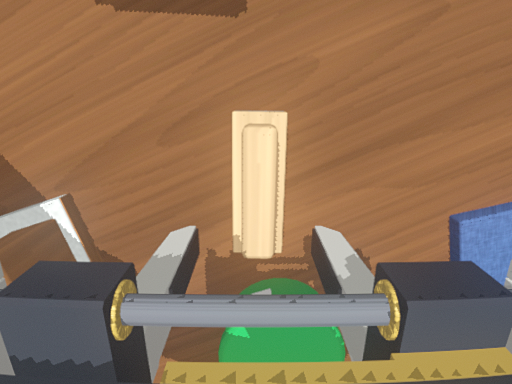

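```bash
python3 -m pendant '-2 2 30 0 65;0 0 35 0 65;0 0 30 0 65;0 0 15 0 65;0 0 7 0 65;0 0 0 0 65;0 0 0 0 20;0 0 0 0 20;0 0 0 0 20;0 0 0 0 20;0 0 0 0 20;0 0 0 0 20' 40
```

```text
time_s: 2.28
ee_pos: [0.5364, 0.3367, 0.0323]
eef_rot: [0.644, 3.074, 0.002]
contact_force: [-0.5, -0.0, 2.6]
gripper_width: 0.0296
```

```bash
python3 -m pendant '0 0 -15 0 20;0 0 -35 0 20;0 0 -40 0 20;0 0 -40 0 20;-5 -9 -30 0 20;-15 -28 0 0 20;-15 -28 0 0 20;-15 -28 0 0 20;-15 -28 0 0 20;-15 -28 0 0 20;-15 -28 0 0 20;-15 -28 0 0 20;-15 -28 0 0 20;-15 -28 0 0 20;-9 -15 0 0 20;0 0 0 -0.097 20;0 0 0 -0.097 20;0 0 0 -0.097 20;0 0 0 0 20;0 0 0 0 20'
python3 - <<'E'
from h import *
print(bot.sense()['joints'])
f=grab('side','s2.png');f=grab('scene','c2.png');crop(load('side'),140,80,350,285,3,'s2.png')
E
```

```text
time_s: 3.95
ee_pos: [0.5613, 0.0234, 0.1915]
eef_rot: [-0.195, -3.135, -0.0]
contact_force: [-0.9, -0.2, -2.2]
gripper_width: 0.0297
[-0.02237578  0.50725683 -0.08871968  1.71864943  0.05396438  0.91877042
  1.31349758]
```

View pics/s2.png

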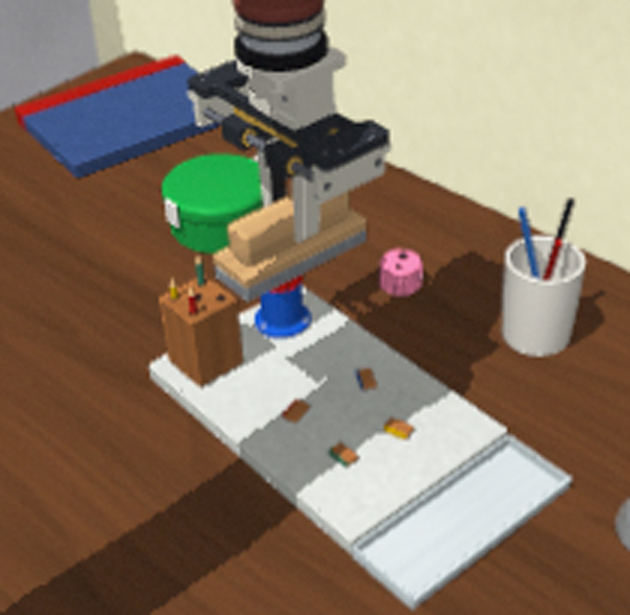

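View pics/c2.png

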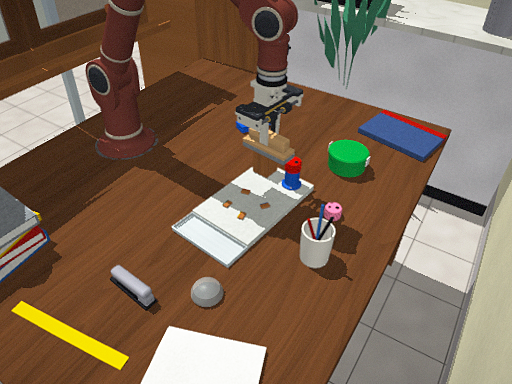

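```bash
python3 - <<'E'
from h import *
O=np.array([.5495,-.0148]);a=-.12;X=np.array([np.cos(a),np.sin(a)]);Y=np.array([-X[1],X[0]])
D=load('side')
for p in((222,292),(366,243)):
    w=onz(D,140+p[0]/3-.33,80+p[1]/3-.33,.159)[:2]; print(w,(w-O)@X,(w-O)@Y)
t=np.array([.5613,.0234]);print((t-O)@X,(t-O)@Y)
f=grab('wrist','w2.png')
E
```

```text
[0.48335095 0.0351142 ] -0.07164869147928093 0.04163640236106268
[ 0.62290438 -0.01276318] 0.07263267493567682 0.010809568451010465
0.007142135584638935 0.03933789393562694
```

View pics/w2.png

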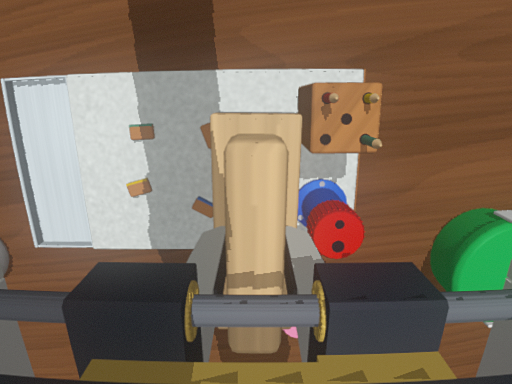

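```bash
python3 -m pendant '0 0 30 0 20;0 0 38 0 20;0 0 35 0 20;0 0 20 0 20;0 0 10 0 20;0 0 4.5 0 20;0 0 0 0 20;0 0 0 0 20;0 0 0 0 20'
```

```text
time_s: 4.85
ee_pos: [0.5631, 0.0238, 0.0558]
eef_rot: [0.191, 3.132, 0.001]
contact_force: [0.7, 0.5, -2.3]
gripper_width: 0.0299
```

```bash
python3 -m pendant '0 0 2.3 0 20;0 0 0 0 20;0 -5 0 0 20;0 -8 0 0 20;0 -8 0 0 20;0 -8 0 0 20;0 -8 0 0 20;0 -8 0 0 20;0 -8 0 0 20;0 -8 0 0 20;0 -8 0 0 20;0 -8 0 0 20;0 -8 0 0 20;0 -8 0 0 20;0 -8 0 0 20;0 -8 0 0 20;0 0 0 0 20;0 0 0 0 20'
python3 - <<'E'
from h import *
grab('side');crop(load('side'),180,100,350,285,3.2,'s3.png');grab('wrist','w3.png')
E
```

```text
time_s: 6.35
ee_pos: [0.5485, -0.0868, 0.0523]
eef_rot: [0.194, 3.135, -0.003]
contact_force: [0.4, 0.5, 6.1]
gripper_width: 0.0296
```

View pics/s3.png

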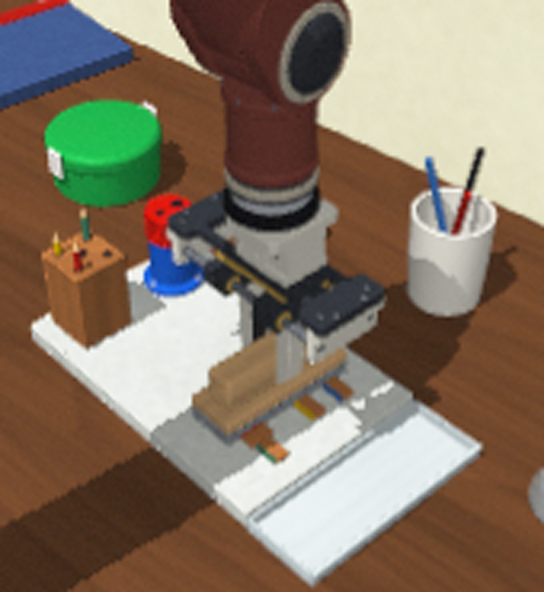

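View pics/w3.png

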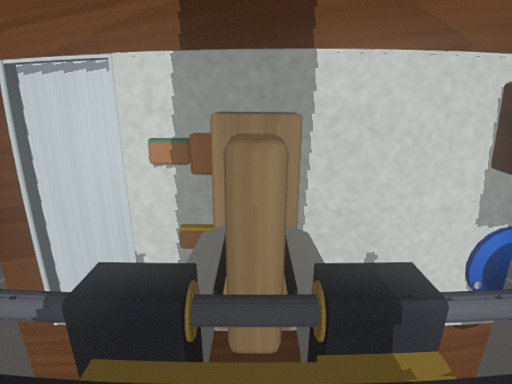

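```bash
python3 -m pendant '0 -3 -0.7 0 20;0 -6 0 0 20;0 -6 0 0 20;0 -6 0 0 20;0 -6 0 0 20;0 -6 0 0 20;0 -6 0 0 20;0 -6 0 0 20;0 -6 0 0 20;0 -6 0 0 20;0 -6 0 0 20;0 -6 0 0 20;0 -6 0 0 20;0 -6 0 0 20;0 -6 0 0 20;0 -6 0 0 20;0 -3 0 0 20;0 0 0 0 20;0 0 0 0 20'
python3 - <<'E'
from h import *
grab('side');crop(load('side'),180,100,350,285,3.2,'s4.png');grab('wrist','w4.png')
f=grab('scene');crop(f,150,130,350,290,4,'c4.png')
E
```

```text
time_s: 8.03
ee_pos: [0.5365, -0.18, 0.0524]
eef_rot: [-0.192, -3.135, -0.0]
contact_force: [-0.9, -0.7, -0.5]
gripper_width: 0.0295
```

View pics/s4.png

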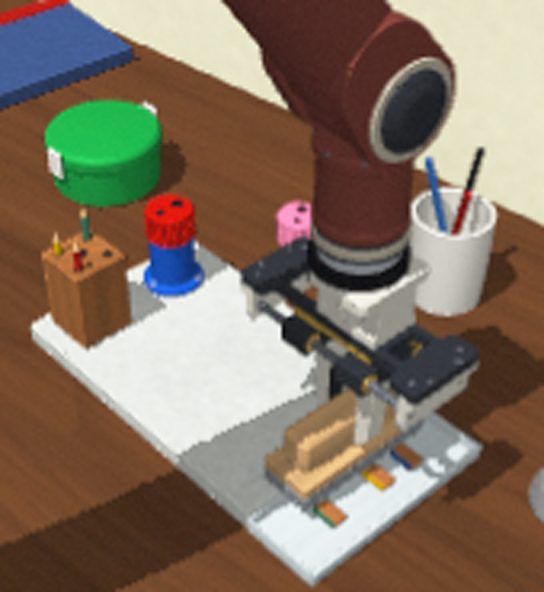

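View pics/w4.png

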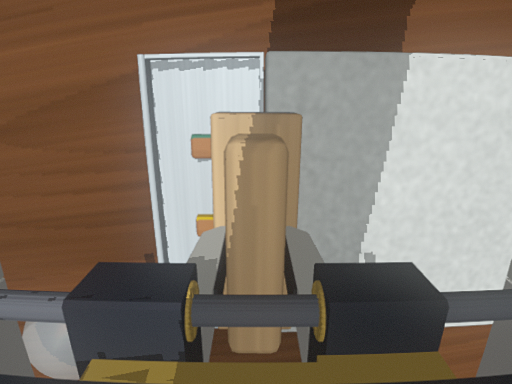

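View pics/c4.png

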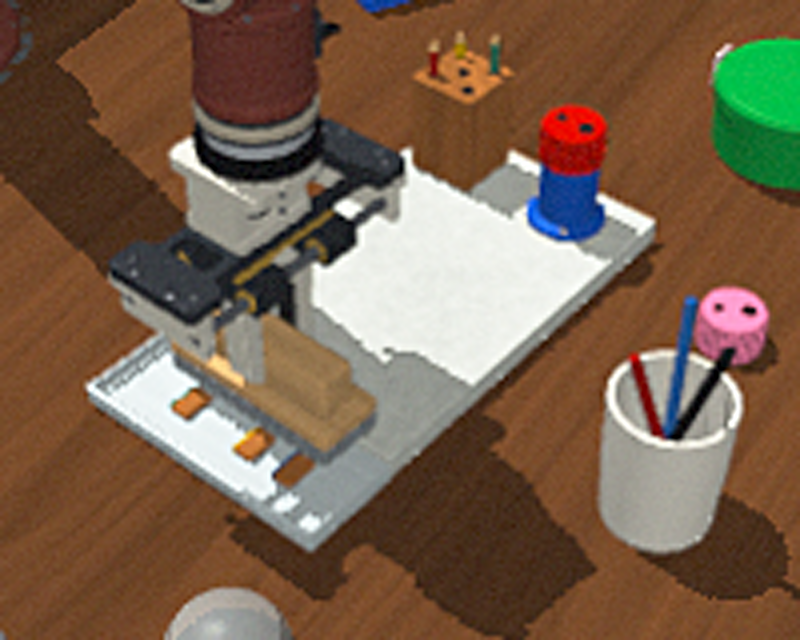

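```bash
python3 -m pendant '0 0 -10 0 20;0 0 -30 0 20;0 20 -35 0 20;0 35 -20 0 20;0 35 0 0 20;0 20 0 0 20;0 0 0 0 20;0 0 0 0 20'
python3 - <<'E'
from h import *
grab('side');crop(load('side'),180,100,350,285,3.2,'s5.png');f=grab('wrist','w5.png')
E
```

```text
time_s: 8.85
ee_pos: [0.5503, -0.0686, 0.1484]
eef_rot: [0.184, 3.135, 0.001]
contact_force: [0.7, -1.1, -1.2]
gripper_width: 0.0296
```

View pics/s5.png

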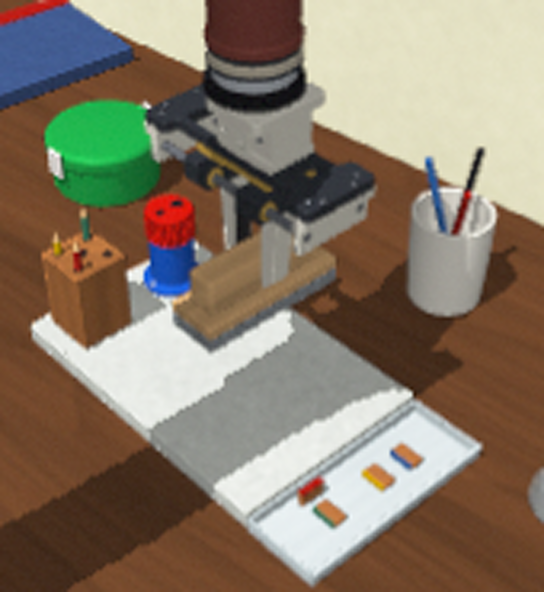

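View pics/w5.png

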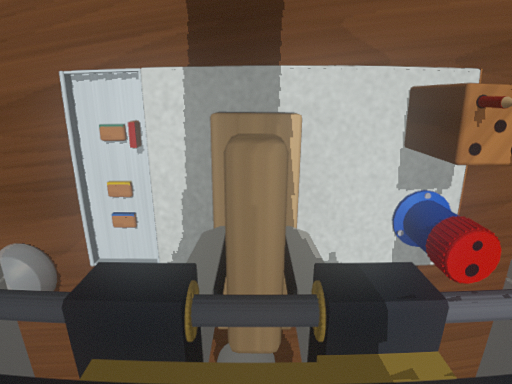

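```bash
python3 - <<'E'
from h import *
O=np.array([.5495,-.0148]);a=-.12;X=np.array([np.cos(a),np.sin(a)]);Y=np.array([-X[1],X[0]])
f=load('wrist');P=cloud(f);crop(f,60,60,180,270,2.8,'w5c.png')
im=f['pixels'].astype(int)
m=(im[...,0]-np.maximum(im[...,1],im[...,2])>40);m[:, :90]=0;m[:,160:]=0
for nm,(u0,v0,u1,v1) in dict(red=(126,117,144,152),g=(95,120,125,144),y=(103,176,134,200),b=(108,208,138,231)).items():
    q=P[v0:v1,u0:u1][m[v0:v1,u0:u1]]
    b=np.c_[(q[:,:2]-O)@X,(q[:,:2]-O)@Y+.1975,q[:,2]]
    print(nm,len(q),'tin frame',np.percentile(b,[3,50,97],axis=0).round(4).tolist())
E
```

```text
red 172 tin frame [[-0.0508, 0.0227, 0.017], [-0.0387, 0.0259, 0.0186], [-0.0277, 0.0288, 0.0204]]
g 249 tin frame [[-0.0448, -0.0088, 0.0079], [-0.0399, 0.0014, 0.0093], [-0.0349, 0.0119, 0.0107]]
y 216 tin frame [[0.0127, -0.0084, 0.0077], [0.0179, 0.0016, 0.0093], [0.0234, 0.0127, 0.0105]]
b 219 tin frame [[0.0464, -0.0079, 0.0081], [0.0518, 0.0027, 0.0094], [0.0577, 0.0132, 0.0106]]
```

View pics/w5c.png

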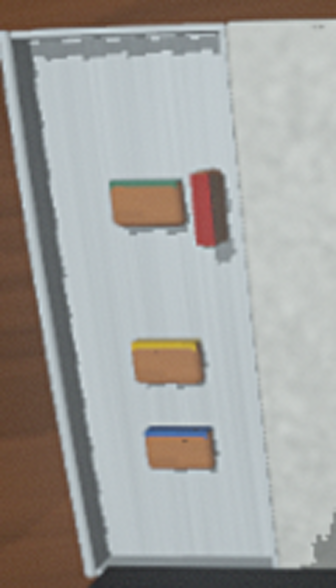

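```bash
python3 -m pendant '0 0 25 0 20;0 0 35 0 20;0 0 20 0 20;0 0 10 0 20;0 0 4 0 20;0 0 2 0 20;0 0 0 0 20;0 0 0 0 20'
```

```text
time_s: 9.62
ee_pos: [0.5513, -0.0717, 0.0528]
eef_rot: [0.193, 3.133, -0.001]
contact_force: [-0.6, -0.7, -0.4]
gripper_width: 0.03
```

```bash
python3 -m pendant '0 0 1 0 20;0 0 0 0 20;0 0 0 0 31;0 0 0 0 33;0 0 0 0 37;0 0 0 0 45;0 0 0 0 55;0 0 0 0 60;0 0 0 0 60;0 0 -15 0 60;0 0 -35 0 60;0 0 -40 0 60;0 0 -25 0 60;0 0 0 0 60;0 0 0 0 60'
python3 - <<'E'
from h import *
grab('side');crop(load('side'),180,100,350,285,3.2,'s6.png');f=grab('wrist','w6.png')
P=cloud(f).reshape(-1,3)
q=P[(P[:,2]>.015)&(P[:,2]<.11)&(np.hypot(P[:,0]-.55,P[:,1]+.07)<.09)]
print(np.percentile(q[:,2],[50,90,99])); t=q[q[:,2]>.07];print(cv2.minAreaRect(t[:,:2].astype(np.float32)))
print(bot.sense()['joints'])
E
```

```text
time_s: 10.87
ee_pos: [0.551, -0.0707, 0.1671]
eef_rot: [0.191, 3.132, -0.0]
contact_force: [0.9, 0.5, 0.1]
gripper_width: 0.0602
[0.0207505  0.07984211 0.08115826]
((0.55011385679245, -0.07212395966053009), (0.030051331967115402, 0.11799769848585129), 82.63337707519531)
[ 0.17619146  0.52982901 -0.13363477  1.77105924  0.08990801  0.84893928
  1.4501153 ]
```

View pics/s6.png

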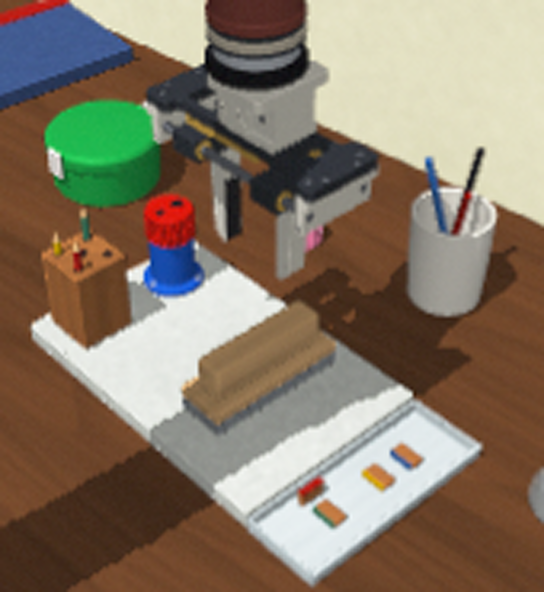

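View pics/w6.png

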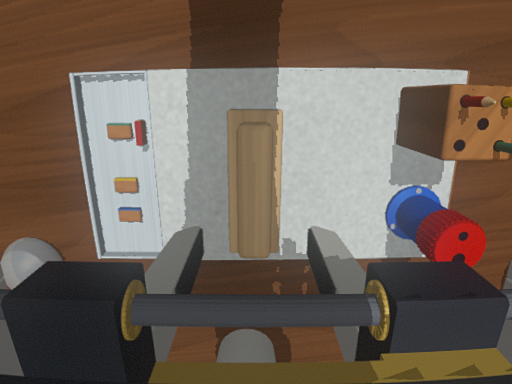

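```bash
python3 -m pendant '-3 14 -15 0 70;-6 28 0 0 70;-6 28 0 0 70;-6 28 0 0 70;-6 28 0 0 70;-6 28 0 0 70;-2.6 11.6 0 0 70;0 0 0 0.117 70;0 0 0 0.117 70;0 0 0 0.117 70;0 0 0 0.117 70;0 0 0 0.117 70;0 0 0 0.117 70;0 0 0 0.117 70;0 0 0 0.117 70;0 0 0 0.117 70;0 0 0 0.117 70;0 0 0 0 70;0 0 0 0 70'
python3 - <<'E'
from h import *
f=grab('wrist','w7.png');im=f['pixels'].astype(int);P=cloud(f)
m=(im[...,0]>120)&(im[...,1]<60)&(im[...,2]<60)&(P[...,2]>.1)&(P[...,2]<.112)&(np.hypot(P[...,0]-.606,P[...,1]-.089)<.05)
q=P[m];print(m.sum(),cv2.minEnclosingCircle(q[:,:2].astype(np.float32)),q[:,2].mean())
print(bot.sense()['joints'],bot.sense()['torque'])
E
```

```text
time_s: 12.55
ee_pos: [0.6048, 0.0885, 0.1794]
eef_rot: [-1.887, -2.51, 0.004]
contact_force: [0.8, -0.7, -0.6]
gripper_width: 0.0699
35 ((0.623729407787323, 0.08345229923725128), 0.011884522624313831) 0.10613444303025162
[-0.29712683  0.59798788  0.19061886  1.5948793  -0.12938934  0.96325489
  0.21665501] [-0.0548805   0.02109755  0.01639997]
```

View pics/w7.png

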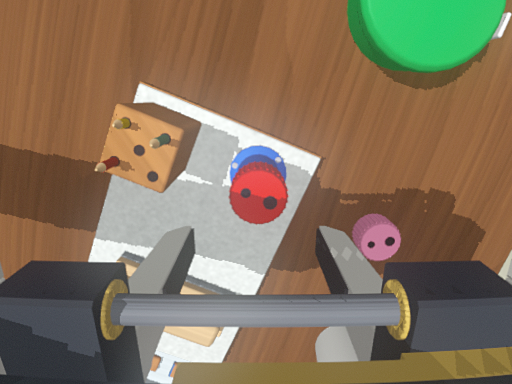

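```bash
python3 - <<'E'
from h import *
f=load('wrist');im=f['pixels'].astype(int);P=cloud(f)
m=(im[...,0]-np.maximum(im[...,1],im[...,2])>60)&(P[...,2]>.101)&(P[...,2]<.112);m[:150]=0;m[240:]=0;m[:,:220]=0;m[:,300:]=0
q=P[m];print(m.sum(),cv2.minEnclosingCircle(q[:,:2].astype(np.float32)),q[:,2].mean())
print(onz(f,258,194,.106))
E
```

```text
2343 ((0.6065099239349365, 0.09130296856164932), 0.02424059994518757) 0.10603856069119563
[0.60589693 0.09385911 0.106     ]
```

```bash
python3 -m pendant '1 2 25 0 70;0 0 30 0 70;0 0 25 0 70;0 0 14 0 70;0 0 7 0 70;0 0 0 0 70;0 0 0 0 70'
python3 - <<'E'
from h import *
f=grab('side');crop(f,180,80,350,240,4,'s8.png')
E
```

```text
time_s: 13.18
ee_pos: [0.6076, 0.0906, 0.0798]
eef_rot: [1.89, 2.509, 0.0]
contact_force: [0.3, -0.9, 0.5]
gripper_width: 0.0699
```

View pics/s8.png

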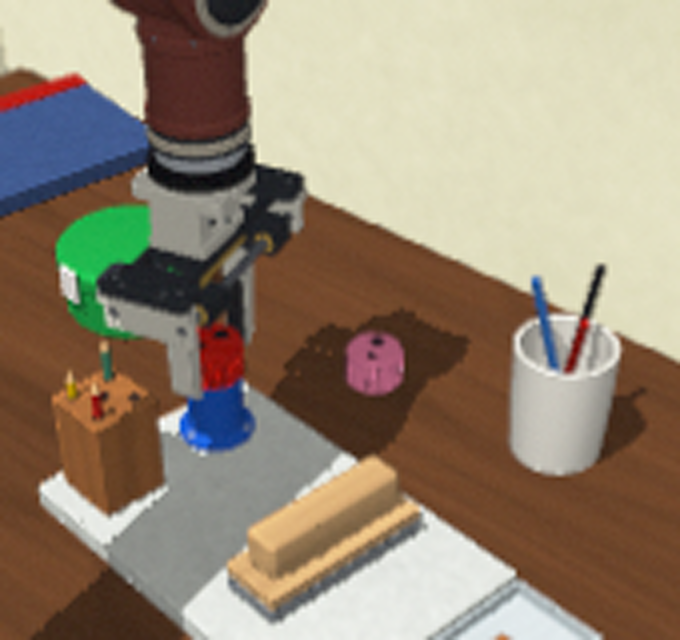

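```bash
python3 -m pendant '0 0 2 0 70;0 0 0 0 44;0 0 0 0 44;0 0 0 0 44;0 0 0 0 44;0 0 0 0 44;0 0 0 0 44;0 0 0 0 40;0 0 0 0 40' 35
python3 -c "
from plant import bot
s=bot.sense();print(s['torque'],s['joints'])"
```

```text
time_s: 13.98
ee_pos: [0.6073, 0.0909, 0.0779]
eef_rot: [1.891, 2.509, 0.0]
contact_force: [-1.1, 0.0, 3.5]
gripper_width: 0.0474
[-0.01751068  0.32774496  0.04366884] [-0.28232102  0.72241833  0.16332528  1.68410332 -0.15878071  0.7478679
  0.23661878]
```

```bash
python3 -m pendant '0 0 0 -0.04 40;0 0 0 -0.04 40;0 0 0 -0.04 40;0 0 0 0 40;0 0 0 0 40'
python3 -c "
from plant import bot
s=bot.sense();print(s['torque'],s['joints'],s['effort'])"
```

```text
time_s: 14.4
ee_pos: [0.6073, 0.0913, 0.0779]
eef_rot: [-1.738, -2.617, -0.001]
contact_force: [-1.2, 1.6, 4.4]
gripper_width: 0.0471
[ 0.10103356  0.32048481 -0.02577185] [-0.26201139  0.72041537  0.12892843  1.68327118 -0.12627062  0.74556348
  0.32627532] [ 5.54095376e-01 -4.34082270e+01  2.25118965e+00 -1.20206183e+01
  1.01148735e-01 -3.21339760e-01  1.66274485e-02]
```

```bash
python3 -m pendant '0 0 0 -0.1 40;0 0 0 -0.1 40;0 0 0 -0.1 40;0 0 0 -0.1 40;0 0 0 -0.1 40;0 0 0 -0.1 40;0 0 0 -0.1 40;0 0 0 -0.1 40;0 0 0 -0.1 40;0 0 0 -0.1 40;0 0 0 -0.1 40;0 0 0 -0.1 40;0 0 0 -0.1 40;0 0 0 -0.05 40;0 0 0 0 40;0 0 0 0 40'
python3 -c "
from plant import bot
s=bot.sense();print(s['torque'],s['joints'])
from h import *
f=grab('side');crop(f,180,80,350,240,4,'s9.png')
f=grab('scene');crop(f,220,90,360,220,4,'c9.png')
"
```

```text
time_s: 15.73
ee_pos: [0.6074, 0.091, 0.0779]
eef_rot: [-0.276, 3.129, 0.0]
contact_force: [-0.8, 0.1, 4.7]
gripper_width: 0.0477
[ 0.06818485  0.27641646 -0.00502323] [-0.03307552  0.72935422 -0.25194622  1.67522102  0.24149975  0.76716153
  1.34878722]
```

View pics/c9.png

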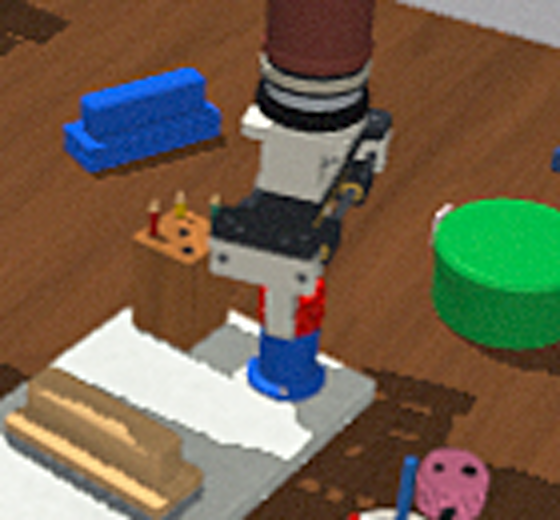

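View pics/s9.png

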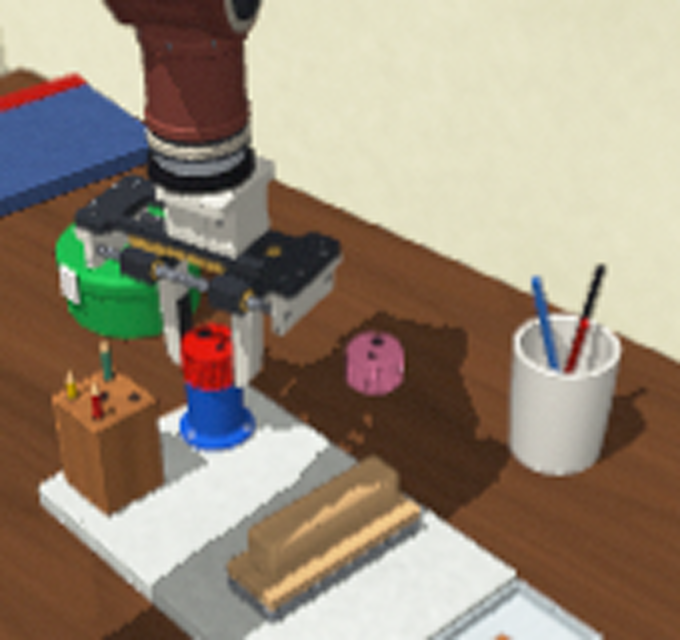

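```bash
python3 -m pendant '0 0 -2 0 40;0 0 -2 0 40;0 0 0 0 40;0 0 0 0 40'
python3 -c "
from plant import bot
s=bot.sense();print(s['torque'])"
```

```text
time_s: 16.17
ee_pos: [0.6072, 0.0909, 0.0812]
eef_rot: [0.279, -3.129, 0.0]
contact_force: [0.8, 0.8, -0.5]
gripper_width: 0.0474
[ 0.15492217 -0.04388812  0.0265576 ]
```

```bash
python3 -m pendant '0 0 -4 0 40;0 0 -6 0 40;0 0 -6 0 40;0 0 -8 0 40;0 0 -8 0 40;0 0 -8 0 40;0 0 -6 0 40;0 0 -4 0 40;0 0 -2 0 40;0 0 0 0 40;0 0 0 0 40;0 0 0 0 40'
python3 -c "
from h import *
f=grab('side','s10f.png');crop(f,180,60,350,240,3.3,'s10.png')
grab('scene','c10.png')
"
```

```text
time_s: 17.17
ee_pos: [0.6069, 0.0908, 0.1331]
eef_rot: [0.28, -3.128, 0.0]
contact_force: [-0.4, 0.7, -0.7]
gripper_width: 0.0475
```

View pics/s10.png

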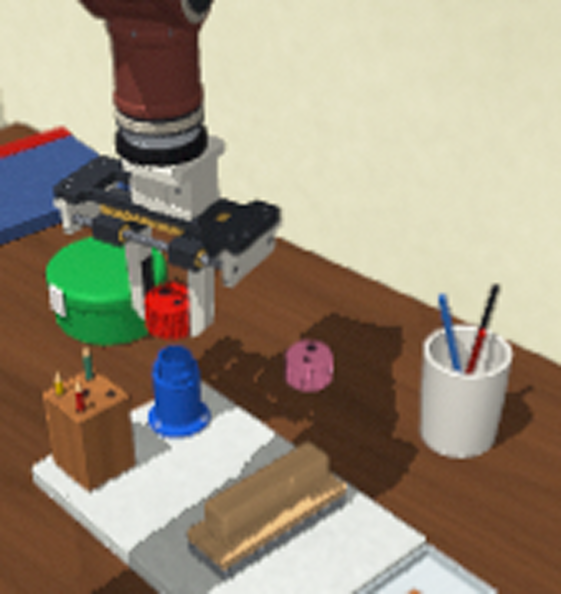

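View pics/c10.png

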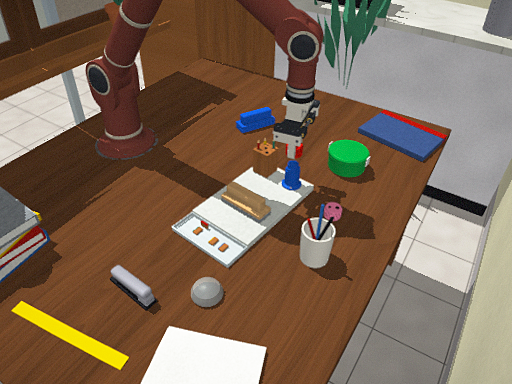

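View pics/s10f.png

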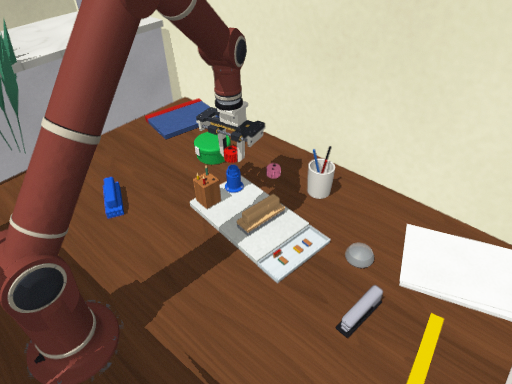

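```bash
python3 -c "
from plant import bot
s=bot.sense();print(abs(s['joint_vel']).max(),s['gripper_width']);print(bot.close_job())"
```

```text
0.0024248699674373404 0.04762221533354167
the job is handed in; nothing more can be done
None
```

The job is handed in at about 17 s of the 64 s allowed; the hand-in reports no verdict.

- **Chips:** I swept all four chips into the tin with the wooden duster in one pass. A depth check afterwards put each one inside the tin. The red chip stands on its side near the board edge, with its top about 19 mm above the desk, and the other three lie flat.
- **Duster:** it is flat on its felt in the middle of the board and let go. I measured its ridge top at 80 mm, which matches the duster standing on the 20 mm board.
- **Lid:** the thread was right-hand. Turning the lid counter-clockwise met almost no resistance, so I turned it 84° and it lifted freely. The gripper holds it at an opening of 47.5 mm. It was raised 55 mm, which puts its edge about 56 mm above the tub shoulder. It looks level and straight above the tub's bare neck, and the arm was still.
- **Bystanders:** stapler, pen holder, paperweight and tiffin look unmoved in the last scene and side pictures. I compared these by eye only, not by measurement.

None of the final checks failed or disagreed. The lid's position came out about 2 mm different between cameras, so I gripped at the average.

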